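Seat a print block in the carving jig and close the bail over it

TASK

Put the yellow-faced wooden print block into the nest of the carving jig, face up, and push it down on its stiff orange lift-out plate until you feel the plate stop dead (nobody knows how far that is), holding it on the stop for half a second with a push of about 20 N, never over 35 N. Only then swing the red bail all the way down to its own stop so that its rubber foot holds the block, and let go. Leave the tin, the brush pot, the palette knife and the paint tube where they are.

Things in the scene. Friction and masses are not known exactly. Their poses are not given: they have to be found in the camera images.
- block_center (a point): Centre (half-way up) of the loose wooden print block, 80 mm long (its x) x 44 mm wide (its y) x 46 mm tall (z), about 0.13 kg, yellow lino face with a black band on top. Starts standing face up on the table. It may go into the nest either way round along its length. Grip it across its 44 mm width.
- jig: Carving jig fixed to the table: plywood base 145 x 110 x 10 mm, aluminium nest walls up to 43 mm above the table. Origin on the table under the nest's centre; x runs the long way of the nest and points to the bail's hinge, z up. The block must never press on the jig, its plate or the bail with more than 35 N.
- nest_mouth (a point): Centre of the nest's mouth, 43 mm above the table. The nest is 85 x 49 mm inside (2.5 mm play each side of the block), the long way along the jig's x; the top 5 mm of its walls is a 45 degree lead-in. Each long wall has a notch 51 mm long in its middle, open down to the base (10 mm above the table), where fingers gripping the block fit.
- nest_axis (a point): Point on the nest's vertical centre line at base height, 10 mm above the table. Above it the orange lift-out plate moves up and down only, stays where left (the block's weight does not move it), starts 4 to 8 mm above its hard stop and drags with about 6 N when pushed. Where the stop lies differs and is not measured: a block fully home has its underside 16 to 26 mm above the table. On the stop force rises steeply.
- bail (a joint): Angle in rad of the red bail (hinged clamp): 0 when level and closed on its own hard stop, 1.57 upright, 1.8 to 2.2 at the start, leaning back from the nest (stop at 2.4). Stiff hinge: stays where left, needs up to 5 N at its handle. To end below 0.06; not to go below 0.9 before the block is in the nest.
- bail_hinge (a point): Middle of the bail's hinge axis, 84 mm above the table, 68 mm from the nest's centre along the jig's x; the axis runs along the jig's y. Its axes are the jig's. The bail's sprung rubber foot, 68 mm from this axis, meets the top of a home block at 0.03 to 0.18 rad and presses it with 1 to 4 N at 0; the stiff hinge then holds it closed.
- bail_handle (a point): Middle of the bail's handle, a round steel crossbar 12 mm thick along the jig's y, free for 66 mm between the two red side arms, 158 mm from the hinge axis. With the bail closed it is 84 mm above the table, 90 mm from the nest's centre on the jig's -x side, 50 mm clear of the block.
- tin: Bystander: closed paint tin, 72 mm across, 100 mm tall, origin at the centre of its underside.
- brushpot: Bystander: dark pot with brushes, 72 mm across, pot 85 mm tall, brushes to 225 mm, origin at the centre of its underside.
- knife: Bystander: palette knife with wooden handle, lying flat, 200 mm long along its x.
- tube: Bystander: lying paint tube, about 110 mm long along its x, 28 mm thick, origin at the centre of its underside.
- block: The same print block, its frame at the centre of its underside (23 mm below the centre).
Things that resemble listed ones, but are neither listed nor needed, are in the scene too. What is meant by the block is not purple, and is the smaller of those in its own colour.

How it is judged (in metres and radians):
On the way, in this order (a step that is already met when the one before it is completed fails the run):
1. the block is pushed home on the stop: in the nest, bail still open, pressing on the jig with more than 14 N (over twice the plate's drag) (z of block_center in the frame of jig below 0.0505 m and horizontal distance between block_center and nest_mouth below 0.004 m and angle between the x axis of block_center and the x axis of jig, either way round below 0.1 rad and angle between block_center's own z axis and vertical below 0.05 rad and value of joint bail above 1.2 rad and contact force between block and jig above 14 N), for 0.1 s.
2. the bail is swung down onto the seated block (z of block_center in the frame of jig below 0.0505 m and horizontal distance between block_center and nest_mouth below 0.004 m and angle between the x axis of block_center and the x axis of jig, either way round below 0.1 rad and angle between block_center's own z axis and vertical below 0.05 rad and value of joint bail below 0.06 rad), for 0.2 s.
At the end, for the whole second after the job is handed in: The block stands face up in the nest where it was pushed home (centre below 50.5 mm above the table, within 4 mm of the nest's centre, 0.1 rad of its direction, upright within 0.05 rad), the bail is closed on it (joint below 0.06 rad), and all is at rest and released (all of step 2 and linear speed of block below 0.01 m/s); the robot touches nothing.
It fails at once if the bail is swung below 0.9 rad while the block is not down in the nest (value of joint bail below 0.9 rad and (z of block_center in the frame of jig above 0.0515 m or horizontal distance between block_center and nest_mouth above 0.006 m)).
It fails at once if the block is pressed on the jig, its plate or the bail with more than 35 N (contact force between block and jig above 35 N).
It fails at once if the tin, brush pot, palette knife or paint tube is moved by more than 20 mm (distance of any of tin, brushpot, knife, tube from where it was at the start of the episode above 0.02 m).
It also fails if it takes over 61 s, if anything falls off the work surface, if the arm or the gripper's body presses on something with over 40 N, if the wrist force passes 120 N, or if a joint passes its speed limit or range.

ROBOT

A 6-joint arm with a two-finger parallel gripper is mounted at the origin on the work surface. World frame = base frame: x ahead of the robot, y to its left, z up, the work surface at z = 0. Lengths are in mm, angles in degrees, forces in N, time in s.
With the tool pointing down it reaches from about 300 to 850 mm from the base axis. Payload 4.2 kg.
Tool frame: the origin (TCP) lies on the centre line of the jaws, within the pads' length; the fingertips stand 14 mm ahead of it and the grasp point (between the pads) lies 5 mm behind it; z points along the fingers, y is the line along which they close (so a half turn about z gives the same grasp; the last joint's range is limited). The gripper opens to 91 mm and grips with 3 to 60 N. Pads are 32 mm wide; open, the fingers measure 118 mm over their backs; the gripper's body (76 mm by 178 mm) begins 60 mm behind the grasp point.
Start: joints at [-70.417, 18.312, 89.639, -0, 72.044, -1.146], TCP at [203.53, -537.789, 227.976] pointing down, gripper open.
Joint ranges: [-177.97, 177.97], [-48.28, 115.42], [12.27, 149.76], [-77.06, 257.06], [2.81, 150.46], [-146.56, 146.56]. Speed limits (degrees/s): [147.25, 147.25, 180, 180, 180, 180].

INTERFACE

Orientations are given as [roll, pitch, yaw] about the fixed x, y, z axes, in that order (R = Rz(yaw) Ry(pitch) Rx(roll)).
In Python, from workcell import env gives the robot as it stands.
- The arm moves only by the tool arm_command, never from a script. Its argument "motion" is a list of rows, each an object with "offset": the shift along the tool's x, y, z in m, a list of three; "spin": the turn about the tool's z in rad. In form: [{"offset": [tx, ty, tz], "spin": spin}, ...]. A call has 1 to 5 rows; each row shifts and turns the commanded pose from where the row before left it, along the tool's axes as they then stand; what a row does not reach is not made up. A row lasts 1/8 s, in which the tool goes at most 62.5 mm and 10.7 degrees, less where a joint would pass 70% of its speed; a pose out of reach is approached as far as the arm can. A call with a gripper value outside its range is refused whole. "jaw" is the finger opening in m, from 0 to 0.0912, set as the call begins (left out, the last holds). The fingers move at their own pace and stop on an object; "newtons" is the grip in N (left out, the last holds). Time passes only in rows, so rows that do not move let the fingers close. It gives the time, the measured TCP pose, the force, the opening and the grip force at its end, in the units of the state.
- env.state(): the state, without advancing time (a new reading comes with each control period).
- env.grab_frame(name): name is "side" or "top" or "wrist"; returns (picture, depth): 400x640x3 uint8, blue, green, red; 400x640 float32, mm along the optical axis (not along the pixel's ray), 0 where there is no reading.
- env.camera_model(name): a dict with "fx", "fy", "cx", "cy" (pixels), "eye" and "rotation" of the camera in the world; the wrist camera has in their place "hand_eye" (4x4, takes a point from camera to tool coordinates, whose origin is the TCP and whose axes are the flange's). Camera axes: x right, y down, z forward; pixel columns grow to the right and rows downward; lengths in mm; the calibration is good to about 2 mm. A picture is of the moment at which its call begins: read the wrist's pose just before it. camera_model takes no time and is no camera call.
- env.job_done(): hands the job in; it is judged then, once.
Trained networks look in the newest picture that a camera, given by its name, has taken for a name from the list of things; names that differ only in an ending like _2 or _b are one class to them, and where a whole thing is asked for, a point or a joint stands for the part that bears it (a point fixed in the world has none). Each returns a list of dicts, best first, with "score" (0 to 1); they miss things now and then, are a little off and sometimes report something else, mostly with a low value. They report only what shows in the picture. A call takes as long as a camera call. They do not tell look-alikes from the thing itself.
- env.boxes_of(camera, target): "bbox" ([left, top, right, bottom] in pixels, round what is visible of it).
- env.pinpoint(camera, target): "location" ([column, row] in pixels: a listed point, or the origin of a listed thing).
The state is a dict: "time_s": time; "qpos": joint angles; "qvel": joint speeds; "effort": joint torques, N m; "ee_pos": TCP position; "ee_rot": TCP orientation; "force": force on the tool from outside, world axes, zero at the start; "torque": the same for the moment, N m; "gripper_width": finger opening in mm; "gripper_force": force on a finger pad.
Only numpy, scipy, OpenCV 4.12 (cv2) and the standard library are available. Lean on these libraries where they do the work, as an engineer would, in place of code of your own. Each camera call takes 0.05 s, during which the arm holds its last target. There are 200 camera calls.

## Working session

There is one attempt and no reset: what is moved stays moved. The work goes in short steps, Python scripts to look and compute and a tool call to move; the robot and the scene stay as the last step left them, time stands still between calls to the robot, and variables do not carry over. Pictures are saved under pics/ and viewed, at most 10 in all, crops included, and the job is handed in when it is done.

Besides the shell and the picture viewer there is one more tool, called after "Call:" by a JSON object that holds its "name" and its "arguments", one argument or row to a line. arm_command: Moves the arm, as the interface text tells. Its arguments: {"type":"object","properties":{"motion":{"type":"array"},"jaw":{"type":"number"},"newtons":{"type":"number"}},"required":["motion"]}

```bash
mkdir -p pics; cat > h.py <<'E'
from workcell import env
import numpy as np, cv2
from scipy.spatial.transform import Rotation as R
def cam(n):
    m=env.camera_model(n)
    if n=="wrist":
        s=env.state(); T=np.eye(4)
        T[:3,:3]=R.from_euler('xyz',s['ee_rot'],degrees=True).as_matrix();T[:3,3]=s['ee_pos']
        T=T@np.array(m['hand_eye'])
        return m,T[:3,:3],T[:3,3]
    return m,np.array(m['rotation']),np.array(m['eye'])
def xyz(c,u,v,d):
    m,Rr,e=c; return Rr@np.array([(u-m['cx'])/m['fx']*d,(v-m['cy'])/m['fy']*d,d])+e
def atz(c,u,v,z):
    m,Rr,e=c; r=Rr@np.array([(u-m['cx'])/m['fx'],(v-m['cy'])/m['fy'],1]); return e+r*(z-e[2])/r[2]
def cloud(c,D):
    m,Rr,e=c; v,u=np.indices(D.shape)
    return np.stack([(u-m['cx'])/m['fx']*D,(v-m['cy'])/m['fy']*D,D],-1)@Rr.T+e
def proj(c,p):
    m,Rr,e=c; q=Rr.T@(np.array(p)-e); return q[0]/q[2]*m['fx']+m['cx'],q[1]/q[2]*m['fy']+m['cy']
E
python3 - <<'E'
from h import *
np.set_printoptions(precision=1,suppress=True)
print(env.state())
for n in("top","side"):
    c=cam(n);I,D=env.grab_frame(n);cv2.imwrite(f"pics/{n}0.png",I);np.save(f"{n}0.npy",D)
    print(n,c[2],c[1].tolist(),c[0]['fx'])
    for t in("block_center","nest_mouth","bail_hinge","bail_handle","jig","tin","brushpot","knife","tube"):
        r=env.pinpoint(n,t)[:3]
        print(t,[(round(a['score'],2),np.round(a['location']).tolist(),np.round(xyz(c,*a['location'],D[int(a['location'][1]),int(a['location'][0])])).tolist()) for a in r if 0<=a['location'][0]<640 and 0<=a['location'][1]<400])
E
```

```text
{'time_s': 0.0, 'qpos': array([-70.4,  18.4,  89.7,  -0. ,  72. ,  -1.1]), 'qvel': array([ 0. , -0.1,  0.1,  0.1,  0. ,  0. ]), 'effort': array([  0. , -41.2, -23.2,   0.1,   0. ,  -0. ]), 'ee_pos': array([ 203.3, -537.3,  227.1]), 'ee_rot': array([-179.9,   -0. ,   20.7]), 'force': array([-0.7, -0.1, -0.2]), 'torque': array([-0., -0., -0.]), 'gripper_force': 0.0, 'gripper_width': 91.06451326693896}
top [ 472.4  129.9 1047.4] [-172.2064948289965, 1.0036739769255207, -88.31586036271725] 381.57393044712614
block_center [(0.86, [267.0, 234.0], [-65637.0, -65979.0, -65062.0]), (0.86, [282.0, 181.0], [-72704.0, -73046.0, -72129.0]), (0.86, [241.0, 278.0], [-53238.0, -53581.0, -52663.0])]
nest_mouth [(0.6, [390.0, 247.0], [-122027.0, -122370.0, -121452.0])]
bail_hinge [(0.66, [394.0, 281.0], [-124420.0, -124763.0, -123845.0])]
bail_handle [(0.66, [407.0, 317.0], [-101259.0, -101602.0, -100684.0]), (0.38, [386.0, 252.0], [-119948.0, -120291.0, -119373.0])]
jig [(0.73, [386.0, 250.0], [-120009.0, -120351.0, -119434.0])]
tin [(0.68, [225.0, 174.0], [-45253.0, -45596.0, -44678.0]), (0.57, [268
[... 365 characters left out ...]
 [(0.93, [279.0, 187.0], [3175.0, 2325.0, 3375.0]), (0.79, [222.0, 176.0], [21643.0, 20793.0, 21844.0]), (0.78, [344.0, 180.0], [-16878.0, -17729.0, -16678.0])]
nest_mouth [(0.79, [288.0, 306.0], [314.0, -537.0, 514.0])]
bail_hinge [(0.84, [247.0, 305.0], [9492.0, 8642.0, 9693.0])]
bail_handle [(0.75, [176.0, 267.0], [20801.0, 19950.0, 21001.0])]
jig [(0.91, [289.0, 315.0], [45.0, -806.0, 245.0])]
tin [(0.68, [330.0, 150.0], [-14442.0, -15293.0, -14242.0])]
brushpot [(0.85, [394.0, 250.0], [-28649.0, -29500.0, -28449.0]), (0.61, [293.0, 314.0], [-833.0, -1684.0, -633.0])]
knife [(0.68, [454.0, 293.0], [-43321.0, -44172.0, -43121.0])]
tube [(0.84, [222.0, 244.0], [19170.0, 18319.0, 19370.0])]
```

View pics/top0.png

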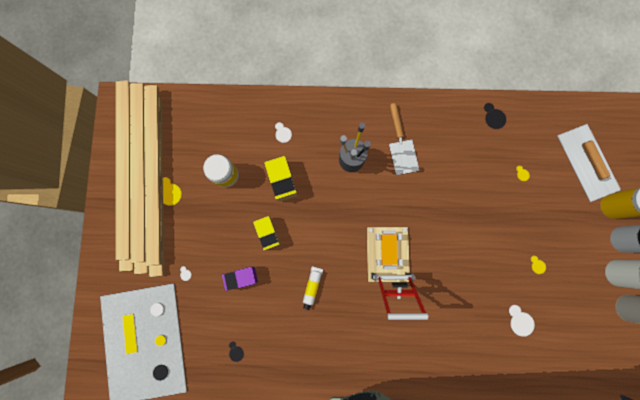

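View pics/side0.png

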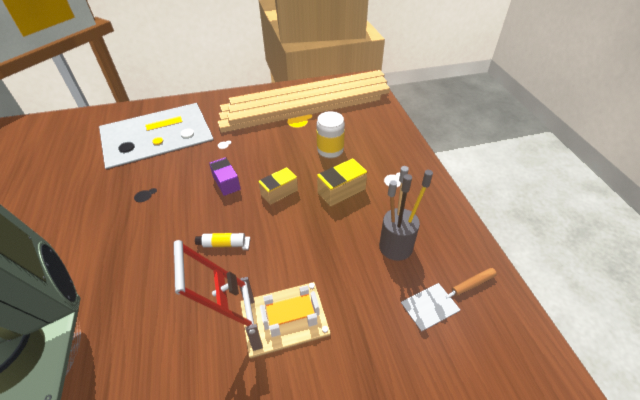

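The top image shows three candidates. The small yellow block is at (266,233), a larger yellow block is at (281,178), and a purple one is at (240,278). I choose the small yellow one at (266,233). The jig is at (389,250), with the bail leaning toward the robot (handle at (407,317)).

```bash
sed -i "s/return m,np.array(m\['rotation'\]),/return m,R.from_euler('xyz',m['rotation'],degrees=True).as_matrix(),/" h.py
python3 - <<'E'
from h import *
np.set_printoptions(precision=1,suppress=True)
I=cv2.imread("pics/top0.png");D=np.load("top0.npy");c=cam("top");P=cloud(c,D)
Is=cv2.imread("pics/side0.png");Ds=np.load("side0.npy");cs=cam("side");Ps=cloud(cs,Ds)
def rect(P,roi,z0,z1,name):
    l,t,r,b=roi; q=P[t:b,l:r].reshape(-1,3); q=q[(q[:,2]>z0)&(q[:,2]<z1)]
    print(name,len(q),cv2.minAreaRect(q[:,:2].astype(np.float32)),np.median(q,0))
rect(P,(250,212,285,255),35,60,"small top"); rect(P,(260,150,300,205),35,90,"big top")
rect(P,(220,262,262,295),35,60,"purple top")
rect(P,(362,222,415,286),5,16,"base top"); rect(P,(362,222,415,275),37,50,"walls top")
rect(P,(360,270,435,325),140,300,"bail top")
rect(Ps,(250,160,308,210),38,60,"small side");rect(Ps,(235,280,335,355),5,16,"base side");rect(Ps,(255,280,325,340),37,50,"walls side")
rect(Ps,(170,235,190,300),150,300,"handle side")
print(P[300:330:5,400:412:4])
print("table",P[330,300],Ps[350,400], "floor?")
for p,z in(((390,247),43),((394,281),84),((267,234),23),((386,250),0)): print("top",p,atz(c,*p,z))
for p,z in(((288,306),43),((247,305),84),((279,187),23),((289,315),0)): print("side",p,atz(cs,*p,z))
a=cv2.resize(I[205:300,215:445],None,fx=3,fy=3,interpolation=cv2.INTER_CUBIC)
cv2.imwrite("pics/crop1.png",a)
E
```

```text
small top 513 ((515.133544921875, 282.2098693847656), (79.63860321044922, 43.86750030517578), 22.905717849731445) [515.  281.6  44.5]
big top 865 ((661.5426635742188, 249.63157653808594), (104.1568374633789, 57.64702224731445), 19.4913387298584) [660.4 248.7  58.9]
purple top 530 ((394.94635009765625, 347.9845886230469), (42.893798828125, 80.12274932861328), 15.56503963470459) [395.2 347.   44.6]
base top 1278 ((469.5118408203125, -43.50705337524414), (141.6566619873047, 110.82415771484375), 2.0001115798950195) [469.5 -32.3   8.8]
walls top 132 ((474.5613708496094, -40.908451080322266), (111.2783203125, 91.35340881347656), 1.753900408744812) [453.3 -45.5  40.1]
bail top 708 ((372.8414611816406, -46.84333038330078), (69.92931365966797, 81.7770767211914), 2.3667807579040527) [370.5 -46.7 176.5]
small side 532 ((518.4244995117188, 278.8005676269531), (79.71773529052734, 46.567813873291016), 23.76841926574707) [517.3 275.3  46.7]
base side 2446 ((472.31768798828125, -45.90196228027344), (144.80694580078125, 111.99882507324219), 2.0961720943450928) [474.  -72.3  11.2]
walls side 351 ((478
[... 357 characters left out ...]

  [ 337.1  -90.1   -0.8]
  [ 337.3 -100.9   -1.7]]

 [[ 323.4  -80.    -3.6]
  [ 324.2  -90.    -0.3]
  [ 324.1 -101.3   -3.8]]

 [[ 346.3  -33.6  228.6]
  [ 346.7  -41.7  229.7]
  [ 346.9  -50.   229.1]]

 [[ 298.4  -79.1    1.2]
  [ 298.4  -90.    -0.8]
  [ 298.6 -100.8   -2. ]]

 [[ 285.5  -79.2    0.4]
  [ 285.7  -90.    -0.7]
  [ 285.7 -100.9   -2.5]]]
table [263.2 184.7  -4. ] [ 656.8 -154.9    1.6] floor?
top (390, 247) [488.5 -44.9  43. ]
top (394, 281) [404.8 -47.8  84. ]
top (267, 234) [513.8 280.5  23. ]
top (386, 250) [480.8 -41.5   0. ]
side (288, 306) [482.7 -45.8  43. ]
side (247, 305) [416.4 -49.3  84. ]
side (279, 187) [519.8 275.3  23. ]
side (289, 315) [482.4 -40.8   0. ]
```

View pics/crop1.png

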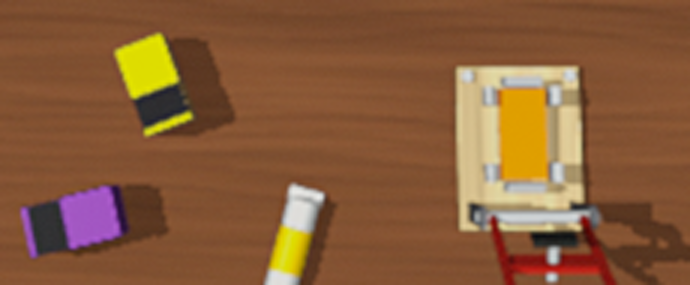

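The crop confirms it: the small yellow/black block is at crop (153,84), and the jig nest with the orange plate is at (523,135). I'll raise the arm and move over.

Call:
{"name": "arm_command", "arguments": {
  "motion": [
    {"offset":[0.036,-0.04,-0.03],"spin":0},
    {"offset":[0.036,-0.04,-0.03],"spin":0},
    {"offset":[0.038,-0.043,-0.023],"spin":0},
    {"offset":[0.038,-0.043,-0.023],"spin":0},
    {"offset":[0.04,-0.045,-0.01],"spin":0}
  ]
}}

```text
time_s: 1.62
ee_pos: [305.4, -272.6, 345.5]
ee_rot: [179.8, -0.1, 20.7]
force: [0.6, 0.5, 0.0]
gripper_width: 91.3
gripper_force: 0.0
```

Call:
{"name": "arm_command", "arguments": {
  "motion": [
    {"offset":[0.04,-0.045,0],"spin":0},
    {"offset":[0.04,-0.045,0],"spin":0},
    {"offset":[0.04,-0.045,0],"spin":0},
    {"offset":[0.04,-0.045,0],"spin":0},
    {"offset":[0.04,-0.045,0],"spin":0}
  ]
}}

```text
time_s: 2.25
ee_pos: [412.4, 9.3, 344.3]
ee_rot: [180.0, -0.1, 20.7]
force: [1.4, -1.5, -0.5]
gripper_width: 91.3
gripper_force: 0.0
```

Call:
{"name": "arm_command", "arguments": {
  "motion": [
    {"offset":[0.0385,-0.043,0.02],"spin":-0.009},
    {"offset":[0.0385,-0.043,0.02],"spin":-0.009},
    {"offset":[0.0385,-0.043,0.02],"spin":-0.009},
    {"offset":[0.0385,-0.043,0.02],"spin":-0.01},
    {"offset":[0.0385,-0.043,0.02],"spin":-0.01}
  ]
}}

```text
time_s: 2.88
ee_pos: [511.5, 280.3, 243.3]
ee_rot: [180.0, -0.0, 23.5]
force: [-0.0, 0.0, 0.8]
gripper_width: 90.9
gripper_force: 0.0
```

Call:
{"name": "arm_command", "arguments": {
  "motion": [
    {"offset":[0,0,0.02],"spin":0},
    {"offset":[0,0,0],"spin":0}
  ]
}}

```text
time_s: 3.12
ee_pos: [510.1, 278.4, 222.0]
ee_rot: [180.0, 0.3, 23.5]
force: [-0.5, -0.4, 0.1]
gripper_width: 91.3
gripper_force: 0.0
```

```bash
python3 - <<'E'
from h import *
np.set_printoptions(precision=1,suppress=True)
s=env.state();print(s['ee_pos'],s['ee_rot'])
c=cam("wrist");I,D=env.grab_frame("wrist");cv2.imwrite("pics/w1.png",I)
P=cloud(c,D);q=P[(D>0)&(P[...,2]>35)&(P[...,2]<56)&(abs(P[...,0]-515)<60)&(abs(P[...,1]-280)<60)]
print(len(q),cv2.minAreaRect(q[:,:2].astype(np.float32)),np.median(q,0))
E
```

```text
[510.1 278.4 222. ] [180.    0.3  23.5]
2843 ((517.9507446289062, 280.9383544921875), (78.81904602050781, 43.96804428100586), 22.759695053100586) [520.  281.5  47.1]
```

View pics/w1.png

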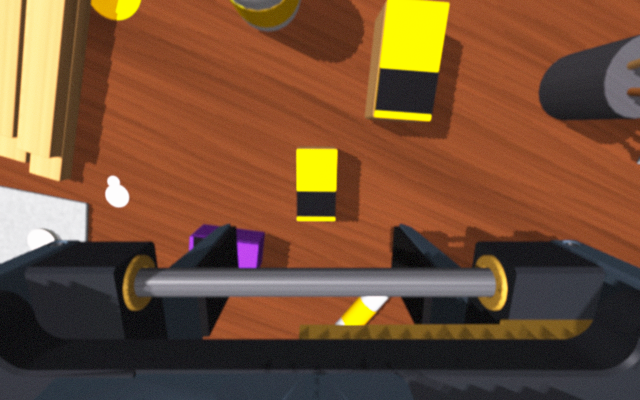

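The wrist picture shows the chosen block at pixel (316,185), between the fingers' lines and aligned with them. I'll descend to grasp it.

Call:
{"name": "arm_command", "arguments": {
  "motion": [
    {"offset":[0.008,0.001,0.05],"spin":0.01},
    {"offset":[0,0,0.055],"spin":0},
    {"offset":[0,0,0.05],"spin":0},
    {"offset":[0,0,0.033],"spin":0},
    {"offset":[0,0,0.009],"spin":0}
  ]
}}

```text
time_s: 3.8
ee_pos: [518.6, 279.7, 26.4]
ee_rot: [180.0, 0.1, 22.8]
force: [0.4, -0.5, 0.5]
gripper_width: 91.0
gripper_force: 0.0
```

Call:
{"name": "arm_command", "arguments": {
  "motion": [
    {"offset":[0,0,0],"spin":0},
    {"offset":[0,0,0],"spin":0},
    {"offset":[0,0,0],"spin":0},
    {"offset":[0,0,0],"spin":0},
    {"offset":[0,0,0],"spin":0}
  ],
  "jaw": 0.03,
  "newtons": 40
}}

```text
time_s: 4.42
ee_pos: [518.9, 280.7, 27.2]
ee_rot: [180.0, -0.0, 22.9]
force: [-0.1, -1.3, 0.4]
gripper_width: 44.0
gripper_force: 1.4
```

Call:
{"name": "arm_command", "arguments": {
  "motion": [
    {"offset":[0,0,0],"spin":0},
    {"offset":[0,0,-0.02],"spin":0},
    {"offset":[0,0,-0.05],"spin":0},
    {"offset":[0,0,-0.06],"spin":0},
    {"offset":[0,0,-0.05],"spin":0}
  ]
}}

```text
time_s: 5.05
ee_pos: [518.7, 280.6, 208.7]
ee_rot: [180.0, -0.0, 22.9]
force: [1.1, 0.4, -1.9]
gripper_width: 43.6
gripper_force: 40.0
```

```bash
python3 - <<'E'
from h import *
np.set_printoptions(precision=1,suppress=True)
s=env.state();print(s['ee_pos'],s['gripper_width'],s['gripper_force'],s['force'])
m=env.camera_model("wrist");print(np.array(m['hand_eye']),m['fx'],m['cy'])
E
```

```text
[518.7 280.6 208.7] 43.60965720862173 39.999462962150574 [ 1.1  0.4 -1.9]
[[  -0.    -1.    -0.3   70.9]
 [   1.    -0.    -0.    -0.4]
 [   0.    -0.3    1.  -157.8]
 [   0.     0.     0.     1. ]] 309.19475125598535 208.05444745172977
```

Call:
{"name": "arm_command", "arguments": {
  "motion": [
    {"offset":[-0.0235,0.04,-0.005],"spin":0.122},
    {"offset":[-0.0185,0.0425,-0.005],"spin":0.122},
    {"offset":[-0.013,0.0445,-0.005],"spin":0.121},
    {"offset":[-0.0075,0.046,-0.005],"spin":0},
    {"offset":[-0.0075,0.046,0],"spin":0}
  ]
}}

```text
time_s: 5.68
ee_pos: [488.2, 48.9, 226.9]
ee_rot: [180.0, -0.0, 2.0]
force: [0.3, -0.7, -2.5]
gripper_width: 43.9
gripper_force: 40.0
```

Call:
{"name": "arm_command", "arguments": {
  "motion": [
    {"offset":[0,0,0],"spin":0},
    {"offset":[0,0,0],"spin":0}
  ]
}}

```text
time_s: 5.92
ee_pos: [488.6, 50.6, 226.7]
ee_rot: [-180.0, 0.0, 1.9]
force: [-0.5, 0.1, -1.6]
gripper_width: 43.7
gripper_force: 40.0
```

```bash
python3 - <<'E'
from h import *
np.set_printoptions(precision=1,suppress=True)
s=env.state();print(s['ee_pos'],s['ee_rot'],s['gripper_width'],s['force'])
c=cam("wrist");I,D=env.grab_frame("wrist");cv2.imwrite("pics/w2.png",I);np.save("w2.npy",D)
for t,z in(("nest_mouth",43),("jig",0),("bail_hinge",84)):
    for a in env.pinpoint("wrist",t)[:2]: print(t,a['score'],np.round(a['location']),atz(c,*a['location'],z))
P=cloud(c,D)
def f(z0,z1,n):
    q=P[(D>0)&(P[...,2]>z0)&(P[...,2]<z1)&(abs(P[...,0]-484)<62)&(abs(P[...,1]+46)<50)]
    print(n,len(q),cv2.minAreaRect(q[:,:2].astype(np.float32)),np.median(q,0))
f(39,47,"walls");
hsv=cv2.cvtColor(I,cv2.COLOR_BGR2HSV);m=(hsv[...,0]>10)&(hsv[...,0]<24)&(hsv[...,1]>200)&(hsv[...,2]>150)&(D>0)&(abs(P[...,0]-484)<50)&(abs(P[...,1]+46)<35)
q=P[m];print("plate",len(q),cv2.minAreaRect(q[:,:2].astype(np.float32)),np.median(q,0))
# held block
q=P[(D>0)&(P[...,2]>s['ee_pos'][2]-20)&(P[...,2]<s['ee_pos'][2]+35)&(abs(P[...,1]-s['ee_pos'][1])<21)]
print("held",len(q),q.min(0) if len(q) else 0,q.max(0) if len(q) else 0,np.median(q,0))
E
```

```text
[488.6  50.6 226.7] [-180.     0.     1.9] 43.73215110747521 [-0.5  0.1 -1.6]
nest_mouth 0.75 [399. 198.] [485.  -44.2  43. ]
jig 0.92 [391. 192.] [482.3 -45.6   0. ]
walls 759 ((483.8502197265625, -44.81269836425781), (100.07249450683594, 64.98888397216797), 2.098198175430298) [511.4 -46.   42. ]
plate 298 ((484.0465087890625, -44.7752685546875), (78.08452606201172, 42.0991096496582), 1.9036589860916138) [497.  -62.3  30.7]
held 9402 [460.9  29.6 206.8] [528.   71.6 261.6] [507.6  50.9 246.4]
```

View pics/w2.png

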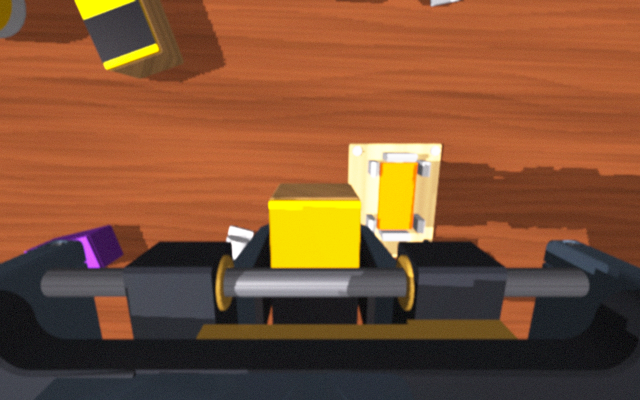

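The wrist picture shows the nest at about (398,197), seen beside the held block. The nest centre is (484,-45) with yaw 2°, which agrees with the top and side cameras. I'll move above it.

Call:
{"name": "arm_command", "arguments": {
  "motion": [
    {"offset":[-0.0035,0.0475,0.02],"spin":0},
    {"offset":[-0.0035,0.0475,0.03],"spin":-0.002},
    {"offset":[0,0,0.05],"spin":0},
    {"offset":[0,0,0.036],"spin":0},
    {"offset":[0,0,0],"spin":0}
  ]
}}

```text
time_s: 6.75
ee_pos: [483.0, -44.2, 88.7]
ee_rot: [-179.9, 0.4, 2.1]
force: [-0.2, 0.7, -1.2]
gripper_width: 43.7
gripper_force: 40.0
```

```bash
python3 - <<'E'
from h import *
np.set_printoptions(precision=1,suppress=True)
s=env.state();print(s['ee_pos'],s['ee_rot'],s['gripper_width'],s['force'])
I,D=env.grab_frame("side");a=cv2.resize(I[200:370,140:400],None,fx=3,fy=3,interpolation=cv2.INTER_CUBIC);cv2.imwrite("pics/s2.png",a)
c=cam("side");P=cloud(c,D);hsv=cv2.cvtColor(I,cv2.COLOR_BGR2HSV)
m=(D>0)&(P[...,2]>100)&(P[...,2]<120)&(abs(P[...,0]-484)<50)&(abs(P[...,1]+45)<30)
q=P[(D>0)&(P[...,2]>38)&(P[...,2]<105)&(abs(P[...,0]-484)<60)&(abs(P[...,1]+45)<45)]
for lo,hi in((38,48),(66,90),(104,112)):
    k=q[(q[:,2]>lo)&(q[:,2]<hi)]; 
    if len(k): print(lo,len(k),np.percentile(k,1,0),np.percentile(k,99,0))
E
```

```text
[483.  -44.2  88.7] [-179.9    0.4    2.1] 43.73090349607559 [-0.2  0.7 -1.2]
38 169 [431.2 -79.2  38.4] [526.5 -22.3  45.5]
66 16 [424.1 -67.7  66.6] [445.9  -2.8  89.6]
104 2 [443.5 -66.4 104.2] [446.  -51.2 104.2]
```

View pics/s2.png

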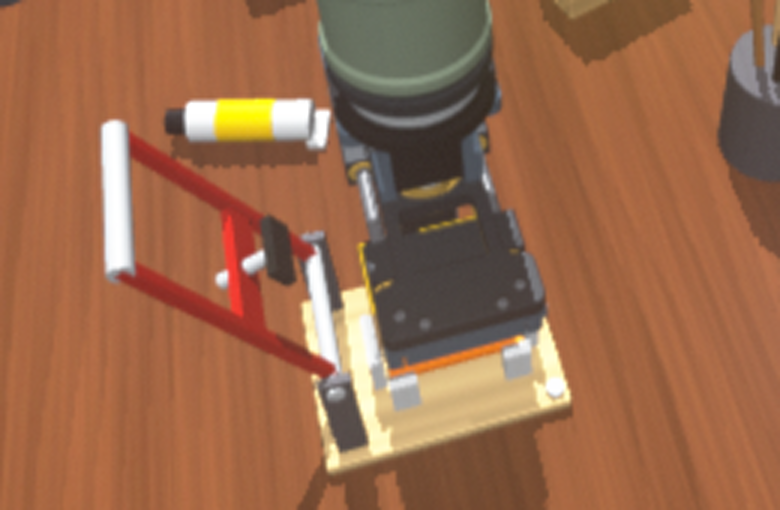

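The side view shows the gripper and block centred above the nest, with the bail leaning clear. I'll descend gently.

Call:
{"name": "arm_command", "arguments": {
  "motion": [
    {"offset":[0.001,0.0005,0.008],"spin":0},
    {"offset":[0,0,0.006],"spin":0},
    {"offset":[0,0,0.004],"spin":0},
    {"offset":[0,0,0.004],"spin":0},
    {"offset":[0,0,0],"spin":0}
  ],
  "newtons": 55
}}

```text
time_s: 7.42
ee_pos: [485.7, -45.4, 68.7]
ee_rot: [180.0, 0.0, 2.1]
force: [-0.3, 0.3, -0.3]
gripper_width: 43.3
gripper_force: 55.0
```

Call:
{"name": "arm_command", "arguments": {
  "motion": [
    {"offset":[0,0,0.002],"spin":0},
    {"offset":[0,0,0.002],"spin":0},
    {"offset":[0,0,0.0015],"spin":0},
    {"offset":[0,0,0],"spin":0}
  ]
}}

```text
time_s: 7.92
ee_pos: [485.8, -45.4, 63.3]
ee_rot: [180.0, 0.0, 2.0]
force: [0.2, 0.8, -1.6]
gripper_width: 44.0
gripper_force: 55.0
```

Call:
{"name": "arm_command", "arguments": {
  "motion": [
    {"offset":[-0.001,0,0.002],"spin":0},
    {"offset":[0,0,0.002],"spin":0},
    {"offset":[0,0,0],"spin":0}
  ]
}}

```text
time_s: 8.3
ee_pos: [484.8, -45.4, 59.3]
ee_rot: [180.0, 0.0, 2.1]
force: [-0.1, 0.7, -2.6]
gripper_width: 44.1
gripper_force: 55.0
```

Call:
{"name": "arm_command", "arguments": {
  "motion": [
    {"offset":[0,0,0.0015],"spin":0},
    {"offset":[0,0,0.0015],"spin":0},
    {"offset":[0,0,0],"spin":0}
  ]
}}

```text
time_s: 8.68
ee_pos: [485.0, -45.4, 56.5]
ee_rot: [180.0, -0.0, 2.0]
force: [0.2, -0.4, -0.7]
gripper_width: 43.9
gripper_force: 55.0
```

Call:
{"name": "arm_command", "arguments": {
  "motion": [
    {"offset":[0,0,0.001],"spin":0},
    {"offset":[0,0,0.001],"spin":0},
    {"offset":[0,0,0],"spin":0}
  ]
}}

```text
time_s: 9.05
ee_pos: [485.0, -45.4, 54.6]
ee_rot: [180.0, -0.0, 2.1]
force: [-0.0, -0.5, 3.3]
gripper_width: 43.6
gripper_force: 55.0
```

Call:
{"name": "arm_command", "arguments": {
  "motion": [
    {"offset":[0,0,0.001],"spin":0},
    {"offset":[0,0,0.001],"spin":0},
    {"offset":[0,0,0],"spin":0}
  ]
}}

```text
time_s: 9.43
ee_pos: [485.0, -45.4, 52.3]
ee_rot: [180.0, -0.0, 2.1]
force: [0.7, 0.2, 2.4]
gripper_width: 44.0
gripper_force: 55.0
```

Call:
{"name": "arm_command", "arguments": {
  "motion": [
    {"offset":[0,0,0.001],"spin":0},
    {"offset":[0,0,0],"spin":0}
  ]
}}

```text
time_s: 9.68
ee_pos: [485.0, -45.4, 51.3]
ee_rot: [180.0, -0.0, 2.1]
force: [-0.2, 0.1, 1.8]
gripper_width: 43.4
gripper_force: 55.0
```

Call:
{"name": "arm_command", "arguments": {
  "motion": [
    {"offset":[0,0,0.0008],"spin":0},
    {"offset":[0,0,0],"spin":0}
  ]
}}

```text
time_s: 9.93
ee_pos: [485.0, -45.4, 50.6]
ee_rot: [180.0, -0.0, 2.1]
force: [0.5, -0.8, 1.9]
gripper_width: 43.6
gripper_force: 55.0
```

Call:
{"name": "arm_command", "arguments": {
  "motion": [
    {"offset":[0,0,0.0008],"spin":0},
    {"offset":[0,0,0],"spin":0}
  ]
}}

```text
time_s: 10.18
ee_pos: [485.0, -45.4, 49.8]
ee_rot: [180.0, -0.0, 2.0]
force: [0.4, 0.6, 2.7]
gripper_width: 43.8
gripper_force: 55.0
```

Call:
{"name": "arm_command", "arguments": {
  "motion": [
    {"offset":[0,0,0.0006],"spin":0},
    {"offset":[0,0,0],"spin":0}
  ]
}}

```text
time_s: 10.42
ee_pos: [485.0, -45.4, 49.2]
ee_rot: [180.0, -0.0, 2.0]
force: [0.9, -0.2, 3.0]
gripper_width: 43.8
gripper_force: 55.0
```

Call:
{"name": "arm_command", "arguments": {
  "motion": [
    {"offset":[0,0,0.0006],"spin":0},
    {"offset":[0,0,0],"spin":0}
  ]
}}

```text
time_s: 10.68
ee_pos: [485.0, -45.4, 49.2]
ee_rot: [180.0, -0.0, 2.0]
force: [-1.9, 0.3, 7.5]
gripper_width: 43.9
gripper_force: 55.0
```

Call:
{"name": "arm_command", "arguments": {
  "motion": [
    {"offset":[0,0,0.0006],"spin":0},
    {"offset":[0,0,0],"spin":0}
  ]
}}

```text
time_s: 10.92
ee_pos: [485.0, -45.4, 49.2]
ee_rot: [180.0, -0.0, 2.1]
force: [-2.3, 0.3, 13.2]
gripper_width: 43.7
gripper_force: 55.0
```

The plate has stopped dead at 49.2, and the force is rising steeply. I'll go to about 20 N and hold.

Call:
{"name": "arm_command", "arguments": {
  "motion": [
    {"offset":[0,0,0.0006],"spin":0},
    {"offset":[0,0,0],"spin":0}
  ]
}}

```text
time_s: 11.18
ee_pos: [485.1, -45.4, 49.1]
ee_rot: [180.0, -0.1, 2.1]
force: [-4.3, 1.7, 18.4]
gripper_width: 43.8
gripper_force: 55.0
```

Call:
{"name": "arm_command", "arguments": {
  "motion": [
    {"offset":[0,0,0],"spin":0},
    {"offset":[0,0,0],"spin":0},
    {"offset":[0,0,0],"spin":0},
    {"offset":[0,0,0],"spin":0},
    {"offset":[0,0,0],"spin":0}
  ]
}}

```text
time_s: 11.8
ee_pos: [485.0, -45.4, 49.2]
ee_rot: [180.0, -0.0, 2.1]
force: [-3.3, -0.1, 17.2]
gripper_width: 43.7
gripper_force: 55.0
```

Call:
{"name": "arm_command", "arguments": {
  "motion": [
    {"offset":[0,0,-0.001],"spin":0},
    {"offset":[0,0,-0.0006],"spin":0}
  ]
}}

```text
time_s: 12.05
ee_pos: [485.0, -45.4, 49.2]
ee_rot: [180.0, -0.0, 2.1]
force: [-0.5, 0.2, 2.7]
gripper_width: 43.4
gripper_force: 55.0
```

Call:
{"name": "arm_command", "arguments": {
  "motion": [
    {"offset":[0,0,0],"spin":0},
    {"offset":[0,0,0],"spin":0},
    {"offset":[0,0,0],"spin":0}
  ],
  "jaw": 0.062
}}

```text
time_s: 12.42
ee_pos: [484.7, -45.4, 48.7]
ee_rot: [-180.0, 0.0, 2.1]
force: [-0.1, -0.4, 0.5]
gripper_width: 61.8
gripper_force: 0.0
```

Call:
{"name": "arm_command", "arguments": {
  "motion": [
    {"offset":[0,0,-0.015],"spin":0},
    {"offset":[0,0,-0.04],"spin":0},
    {"offset":[0,0,-0.06],"spin":0},
    {"offset":[0,0,-0.06],"spin":0},
    {"offset":[0,0,-0.06],"spin":0}
  ]
}}

```text
time_s: 13.05
ee_pos: [484.5, -45.4, 285.9]
ee_rot: [180.0, 0.0, 2.1]
force: [1.4, -0.8, 0.2]
gripper_width: 62.4
gripper_force: 0.0
```

```bash
python3 - <<'E'
from h import *
np.set_printoptions(precision=1,suppress=True)
s=env.state();print(s['ee_pos'],s['qpos'],s['force'])
c=cam("wrist");I,D=env.grab_frame("wrist");P=cloud(c,D)
q=P[(D>0)&(P[...,2]>58)&(P[...,2]<80)&(abs(P[...,0]-490)<55)&(abs(P[...,1]+45)<35)]
print("block",len(q),cv2.minAreaRect(q[:,:2].astype(np.float32)),np.median(q,0))
for n in("side","top"):
    c=cam(n);I,D=env.grab_frame(n);P=cloud(c,D)
    if n=="side":cv2.imwrite("pics/s3.png",cv2.resize(I[200:370,140:400],None,fx=3,fy=3,interpolation=cv2.INTER_CUBIC))
    q=P[(D>0)&(P[...,2]>58)&(P[...,2]<80)&(abs(P[...,0]-490)<55)&(abs(P[...,1]+45)<35)]
    if len(q):print("block",n,len(q),cv2.minAreaRect(q[:,:2].astype(np.float32)),np.median(q,0))
    for z0 in (200,215,225,235):
        q=P[(D>0)&(P[...,2]>z0)&(P[...,2]<260)&(abs(P[...,0]-350)<50)&(abs(P[...,1]+48)<60)]
        if len(q):print("handle",n,z0,len(q),q.min(0),q.max(0),np.median(q,0))
E
```

```text
[484.5 -45.4 285.9] [-6.7  8.3 94.7 -0.  77.  81.2] [ 1.4 -0.8  0.2]
block 2269 ((483.5257873535156, -44.79378128051758), (79.65998840332031, 44.0539436340332), 1.6860527992248535) [485.7 -44.7  69.2]
block side 1198 ((484.5819396972656, -45.818511962890625), (79.48356628417969, 45.153438568115234), 2.2596182823181152) [483.6 -49.5  69.2]
handle side 200 715 [340.1 -91.4 200. ] [365.4  -9.3 234.8] [349.4 -59.4 229.8]
handle side 215 575 [340.1 -91.4 215.1] [358.6  -9.3 234.8] [348.  -57.7 230.7]
handle side 225 487 [340.1 -91.4 225.1] [353.5  -9.3 234.8] [347.6 -54.6 231.2]
handle top 200 195 [336.3 -63.6 200.3] [358.1  -6.7 232.8] [344.4 -29.8 228.4]
handle top 215 174 [336.3 -63.6 216.2] [349.9  -7.4 232.8] [343.7 -33.6 228.8]
handle top 225 157 [337.3 -62.6 225. ] [349.2  -7.4 232.8] [343.2 -35.6 228.9]
```

View pics/s3.png

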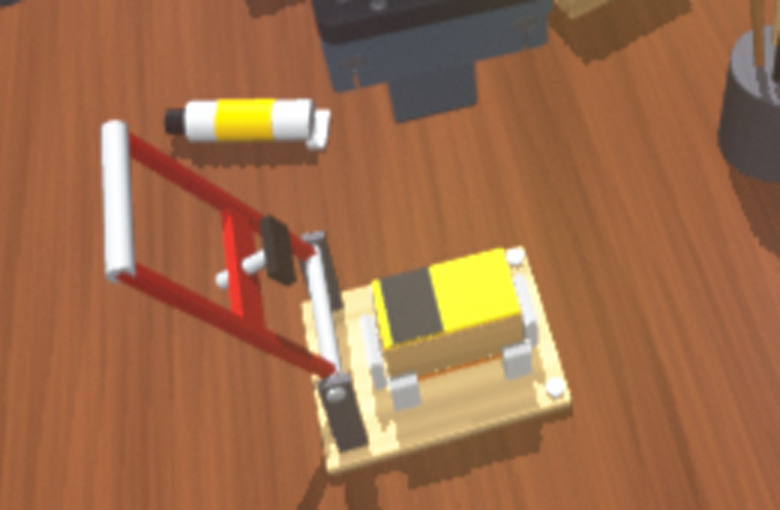

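The side view shows the block seated face up in the nest at about (450,300), and the bail is still leaning back. The handle centre is about (346,-50,228), which checks as 158 mm from the hinge at about 2.02 rad. I'll turn the tool 90° to grip the bar.

Call:
{"name": "arm_command", "arguments": {
  "motion": [
    {"offset":[0,0,-0.005],"spin":-0.1745},
    {"offset":[0,0,-0.005],"spin":-0.1745},
    {"offset":[0,0,-0.005],"spin":-0.1745},
    {"offset":[0,0,0],"spin":-0.1745},
    {"offset":[0,0,0],"spin":-0.1745}
  ],
  "jaw": 0.06
}}

```text
time_s: 13.82
ee_pos: [484.1, -45.3, 297.0]
ee_rot: [-179.8, 0.1, 52.4]
force: [0.5, 0.6, 0.0]
gripper_width: 60.0
gripper_force: 0.0
```

Call:
{"name": "arm_command", "arguments": {
  "motion": [
    {"offset":[0,0,0],"spin":-0.1745},
    {"offset":[0,0,0],"spin":-0.1745},
    {"offset":[0,0,0],"spin":-0.1745},
    {"offset":[0,0,0],"spin":-0.1745}
  ]
}}

```text
time_s: 14.32
ee_pos: [484.0, -45.3, 296.9]
ee_rot: [-179.8, -0.0, 92.4]
force: [-1.0, -0.2, 0.3]
gripper_width: 60.1
gripper_force: 0.0
```

Call:
{"name": "arm_command", "arguments": {
  "motion": [
    {"offset":[0,-0.046,0],"spin":0},
    {"offset":[0,-0.046,0],"spin":0},
    {"offset":[0,-0.046,0],"spin":0},
    {"offset":[0,0,0],"spin":0}
  ]
}}

```text
time_s: 14.82
ee_pos: [343.8, -50.0, 297.6]
ee_rot: [-179.8, -0.0, 92.0]
force: [0.3, -0.3, 0.1]
gripper_width: 60.0
gripper_force: 0.0
```

Call:
{"name": "arm_command", "arguments": {
  "motion": [
    {"offset":[0,0.002,0.03],"spin":0},
    {"offset":[0,0,0.03],"spin":0},
    {"offset":[0,0,0.014],"spin":0},
    {"offset":[0,0,0],"spin":0}
  ]
}}

```text
time_s: 15.32
ee_pos: [348.5, -50.0, 223.2]
ee_rot: [-179.8, -0.1, 92.0]
force: [-0.8, 0.5, 0.3]
gripper_width: 60.0
gripper_force: 0.0
```

Call:
{"name": "arm_command", "arguments": {
  "motion": [
    {"offset":[0,0,0],"spin":0},
    {"offset":[0,0,0],"spin":0},
    {"offset":[0,0,0],"spin":0},
    {"offset":[0,0,0],"spin":0},
    {"offset":[0,0,0],"spin":0}
  ],
  "jaw": 0.004,
  "newtons": 25
}}

```text
time_s: 15.95
ee_pos: [347.8, -50.2, 225.0]
ee_rot: [-179.8, 0.0, 92.0]
force: [-4.2, -1.4, 2.7]
gripper_width: 13.2
gripper_force: 1.9
```

Call:
{"name": "arm_command", "arguments": {
  "motion": [
    {"offset":[0,0,0],"spin":0},
    {"offset":[0,0,0],"spin":0},
    {"offset":[0,0.0147,-0.006],"spin":0},
    {"offset":[0,0.0152,-0.0046],"spin":0}
  ]
}}

```text
time_s: 16.45
ee_pos: [378.1, -49.3, 235.8]
ee_rot: [-179.9, 0.0, 92.0]
force: [-4.3, -0.9, 3.0]
gripper_width: 11.6
gripper_force: 25.0
```

Call:
{"name": "arm_command", "arguments": {
  "motion": [
    {"offset":[0,0.0156,-0.003],"spin":0},
    {"offset":[0,0.0159,-0.0014],"spin":0},
    {"offset":[0,0.0159,0.0002],"spin":0}
  ]
}}

```text
time_s: 16.82
ee_pos: [427.4, -47.7, 239.7]
ee_rot: [180.0, 0.0, 92.0]
force: [-3.2, -2.2, 1.7]
gripper_width: 11.3
gripper_force: 25.0
```

Forces are low and the bar follows the arc, so I'll continue.

Call:
{"name": "arm_command", "arguments": {
  "motion": [
    {"offset":[0,0.0158,0.0017],"spin":0},
    {"offset":[0,0.0155,0.0034],"spin":0},
    {"offset":[0,0.0151,0.0048],"spin":0},
    {"offset":[0,0.0146,0.0064],"spin":0},
    {"offset":[0,0.0139,0.0077],"spin":0}
  ]
}}

```text
time_s: 17.45
ee_pos: [502.1, -45.1, 215.2]
ee_rot: [180.0, 0.0, 92.0]
force: [-1.9, -4.5, 1.2]
gripper_width: 11.5
gripper_force: 25.0
```

Call:
{"name": "arm_command", "arguments": {
  "motion": [
    {"offset":[0,0.013,0.0092],"spin":0},
    {"offset":[0,0.012,0.0103],"spin":0},
    {"offset":[0,0.011,0.0115],"spin":0},
    {"offset":[0,0.0097,0.0126],"spin":0},
    {"offset":[0,0.0085,0.0135],"spin":0}
  ]
}}

```text
time_s: 18.08
ee_pos: [555.7, -42.9, 157.8]
ee_rot: [-180.0, 0.0, 92.0]
force: [-2.4, -5.1, 0.1]
gripper_width: 11.3
gripper_force: 25.0
```

Call:
{"name": "arm_command", "arguments": {
  "motion": [
    {"offset":[0,0.007,0.0142],"spin":0},
    {"offset":[0,0.0056,0.0149],"spin":0},
    {"offset":[0,0.0041,0.0154],"spin":0},
    {"offset":[0,0.0025,0.0156],"spin":0}
  ]
}}

```text
time_s: 18.58
ee_pos: [573.7, -42.2, 97.3]
ee_rot: [-179.9, -0.0, 92.0]
force: [-3.9, -5.5, 1.5]
gripper_width: 11.4
gripper_force: 25.0
```

Call:
{"name": "arm_command", "arguments": {
  "motion": [
    {"offset":[0,0.0005,0.004],"spin":0},
    {"offset":[0,0.0002,0.004],"spin":0},
    {"offset":[0,0.0001,0.003],"spin":0},
    {"offset":[0,0,0],"spin":0}
  ]
}}

```text
time_s: 19.08
ee_pos: [574.1, -42.1, 86.5]
ee_rot: [-179.8, -0.0, 92.0]
force: [-3.5, -4.6, 0.1]
gripper_width: 11.1
gripper_force: 25.0
```

Call:
{"name": "arm_command", "arguments": {
  "motion": [
    {"offset":[0,0,0.003],"spin":0},
    {"offset":[0,0,0.002],"spin":0},
    {"offset":[0,0,0],"spin":0}
  ]
}}

```text
time_s: 19.45
ee_pos: [574.2, -42.1, 85.5]
ee_rot: [-179.9, -0.0, 92.0]
force: [-11.1, -5.1, 22.0]
gripper_width: 11.2
gripper_force: 25.0
```

Call:
{"name": "arm_command", "arguments": {
  "motion": [
    {"offset":[0,0,0.002],"spin":0},
    {"offset":[0,0,0],"spin":0}
  ]
}}

```text
time_s: 19.7
ee_pos: [574.2, -42.1, 85.1]
ee_rot: [-180.0, -0.0, 92.0]
force: [-14.4, -3.2, 31.8]
gripper_width: 11.5
gripper_force: 25.0
```

Call:
{"name": "arm_command", "arguments": {
  "motion": [
    {"offset":[0,0,-0.003],"spin":0},
    {"offset":[0,0,-0.001],"spin":0}
  ]
}}

```text
time_s: 19.95
ee_pos: [574.1, -42.1, 85.4]
ee_rot: [-179.9, -0.0, 92.0]
force: [-6.0, -4.6, 6.1]
gripper_width: 11.2
gripper_force: 25.0
```

```bash
python3 - <<'E'
from h import *
np.set_printoptions(precision=1,suppress=True)
s=env.state();print(s['ee_pos'],s['force'])
for n in("side","top"):
    c=cam(n);I,D=env.grab_frame(n);P=cloud(c,D)
    if n=="side":cv2.imwrite("pics/s4.png",cv2.resize(I[200:370,200:460],None,fx=3,fy=3,interpolation=cv2.INTER_CUBIC))
    for lo,hi in((565,585),(530,560),(425,440)):
        k=(D>0)&(P[...,2]>76)&(P[...,2]<112)&(P[...,0]>lo)&(P[...,0]<hi)&(abs(P[...,1]+44)>24)&(abs(P[...,1]+44)<42)
        q=P[k]
        if len(q):print(n,lo,len(q),np.percentile(q[:,2],[5,50,95]))
E
```

```text
[574.1 -42.1  85.4] [-6.  -4.6  6.1]
side 565 91 [83.  89.3 92. ]
side 530 153 [82.7 88.1 90.3]
side 425 76 [82.3 88.8 90.4]
top 565 20 [85.2 87.4 90.3]
top 530 28 [84.2 86.2 88.7]
top 425 18 [84.3 86.4 88.7]
```

View pics/s4.png

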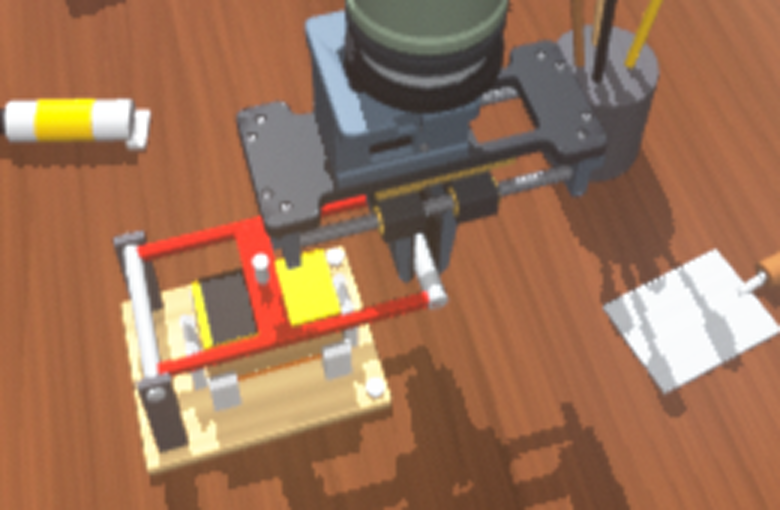

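The side view shows the bail level and closed (handle at crop (428,270), arms at equal height at the hinge and handle ends), with the foot on the block. I'll release and rise straight up.

Call:
{"name": "arm_command", "arguments": {
  "motion": [
    {"offset":[0,0,0],"spin":0},
    {"offset":[0,0,0],"spin":0},
    {"offset":[0,0,0],"spin":0}
  ],
  "jaw": 0.04
}}

```text
time_s: 20.42
ee_pos: [575.7, -41.7, 84.3]
ee_rot: [180.0, -0.0, 92.0]
force: [0.3, -0.2, -0.3]
gripper_width: 38.3
gripper_force: 0.0
```

Call:
{"name": "arm_command", "arguments": {
  "motion": [
    {"offset":[0,0,-0.02],"spin":0},
    {"offset":[0,0,-0.04],"spin":0},
    {"offset":[0,0,-0.05],"spin":0},
    {"offset":[0,0,-0.03],"spin":0},
    {"offset":[0,0,0],"spin":0}
  ]
}}

```text
time_s: 21.05
ee_pos: [576.9, -42.0, 227.1]
ee_rot: [179.6, 0.0, 92.0]
force: [0.5, -1.1, -0.3]
gripper_width: 39.8
gripper_force: 0.0
```

```bash
python3 - <<'E'
from h import *
np.set_printoptions(precision=1,suppress=True)
s=env.state();print(s['time_s'],s['ee_pos'],s['force'])
for n in("side","top"):
    c=cam(n);I,D=env.grab_frame(n);P=cloud(c,D)
    if n=="side":cv2.imwrite("pics/s5.png",I)
    for lo,hi in((565,585),(530,560),(425,440)):
        k=(D>0)&(P[...,2]>70)&(P[...,2]<112)&(P[...,0]>lo)&(P[...,0]<hi)&(abs(P[...,1]+44)>24)&(abs(P[...,1]+44)<42)
        q=P[k]
        if len(q):print(n,lo,len(q),np.percentile(q[:,2],[5,50,95]))
    q=P[(D>0)&(P[...,2]>58)&(P[...,2]<76)&(abs(P[...,0]-490)<55)&(abs(P[...,1]+45)<28)]
    if len(q):print("block",n,len(q),cv2.minAreaRect(q[:,:2].astype(np.float32)),np.median(q,0))
E
```

```text
21.05 [576.9 -42.  227.1] [ 0.5 -1.1 -0.3]
side 565 158 [83.5 89.7 91.9]
side 530 192 [83.1 88.5 90.5]
side 425 74 [83.2 88.8 90.5]
block side 824 ((484.5851745605469, -45.404624938964844), (79.49199676513672, 44.05232620239258), 2.0273232460021973) [474.4 -47.1  69.2]
top 565 30 [83.5 87.7 90.7]
top 530 28 [84.3 85.9 88.7]
top 425 18 [84.4 86.6 89. ]
block top 346 ((482.2048645019531, -43.27682876586914), (78.55512237548828, 44.47895050048828), 2.027787446975708) [466.8 -38.4  66.8]
```

View pics/s5.png

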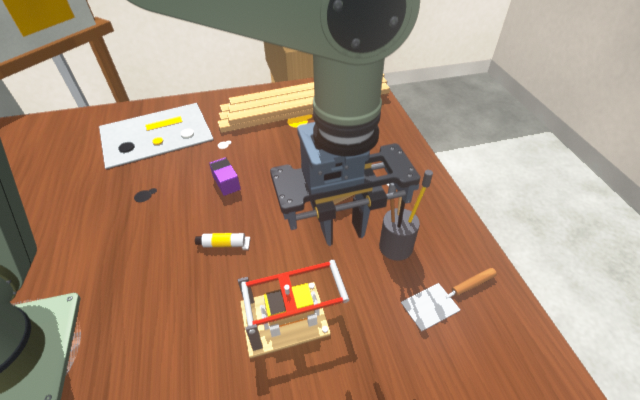

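The side view shows the bail closed on the block at (288,295), with the brush pot, knife and tube where they were. The arm is clear, and the force is near zero. I'll hand the job in.

```bash
python3 -c "
from workcell import env
print(env.state()['force'],env.job_done())"
```

```text
the job is handed in; nothing more can be done
[-0.54341454  0.40430678 -0.06698901] None
```

The job is handed in (no verdict came back): the block was pushed home and held on the plate's stop at about 18 N on the wrist sensor, the bail was then closed level on its stop, and the arm let go and moved clear with the tin, brush pot, knife and tube untouched as far as the pictures show.

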